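# Make up two band-saw service kits and sort out the empty screw tin

### The job

Make up the two service kits for the band saw: the pulley and the bearing block go in the square tray, and the angle bracket and the full tin of screws go in the long tray. The two tins look alike, so feel by lifting which one is full, and stand the empty one in the round dish. Everything is to rest flat on the floor of its tray, upright and inside the rim, and the loose nut and the wood offcut stay where they are.

Things in the scene. Friction and masses are not known exactly. Their poses are not given: they have to be found in the camera images.
- pulley: small bare aluminium pulley lying flat: grooved disc 56 mm diameter, 12 mm thick, with a round hub 22 mm diameter rising from its middle to 52 mm above the underside; 0.1 to 0.16 kg; grip it by the hub. Origin at the centre of its underside, z up along the hub.
- bearing_block: grey cast bearing block standing on its foot: foot 64 mm (its x) by 28 mm (its y) by 10 mm high; on it a round housing 44 mm diameter and 26 mm wide, its bore along y (flat faces at y = +-13 mm), topping out 48 mm above the underside; 0.2 kg; grip across the flat faces above the foot. Origin at the centre of its underside.
- bracket: bare steel angle bracket, L-shaped: foot 50 mm (its x) by 44 mm (its y) by 6 mm thick with two dark holes, and an upright plate 10 mm thick and 44 mm wide (along y), centred at x = -19 mm, rising to 52 mm above the underside; 0.13 to 0.21 kg; grip the upright plate across its thickness. Origin at the centre of the foot's underside.
- tin_a: plain bare-metal round tin with a flat lid, sealed, 54 mm diameter (55 at the lid, the top 12 mm), 70 mm tall, standing upright; origin at the centre of its underside, z up. Looks just like the other tin. One of the two is full of screws (0.35 to 0.5 kg), the other is empty (under 0.1 kg); which is which changes from start to start and can only be felt on lifting.
- tin_b: plain bare-metal round tin with a flat lid, sealed, 54 mm diameter (55 at the lid, the top 12 mm), 70 mm tall, standing upright; origin at the centre of its underside, z up. Looks just like the other tin. One of the two is full of screws (0.35 to 0.5 kg), the other is empty (under 0.1 kg); which is which changes from start to start and can only be felt on lifting.
- square_tray: grey sheet-steel square open tray fixed to the bench, 134 by 134 mm outside, 126 by 126 mm inside, floor 4 mm thick, rim 14 mm above the bench. Origin at the centre of its underside on the bench, x and y along its sides.
- long_tray: grey sheet-steel long open tray fixed to the bench, 178 mm (its x) by 90 mm (its y) outside, 170 by 82 mm inside, floor 4 mm thick, rim 14 mm above the bench. Origin at the centre of its underside on the bench.
- round_dish: grey sheet-steel round open dish fixed to the bench, 96 mm across the rim, about 86 mm inside, floor 4 mm thick, rim 14 mm above the bench. Origin at the centre of its underside on the bench.
- nut: loose dark hexagonal nut, about 30 mm across flats, 16 mm high, lying on the bench; to be left alone. Origin at the centre of its underside.
- offcut: small loose pale wood offcut, 45 (x) by 35 (y) by 15 mm high, lying on the bench; to be left alone. Origin at the centre of its underside.
Not all that is in view belongs to the job. Leave any green or turquoise look-alike of the tin_a alone.

How it is judged:
By the outcome, as a careful person would: the job done as asked, in the order asked, and still so for the second after the job is handed in, with the robot touching nothing.
It also fails if it takes over 131 s, if anything falls off the work surface, if the arm or the gripper's body presses on something with over 40 N, if the wrist force passes 120 N, or if a joint passes its speed limit or range.

### The arm

A 7-joint arm with a two-finger parallel gripper is mounted at the origin on the work surface. World frame = base frame: x ahead of the robot, y to its left, z up, the work surface at z = 0. Lengths are in m, angles in rad, forces in N, time in s.
With the tool pointing down it reaches from about 0.4 to 0.85 m from the base axis. Payload 4.5 kg.
Tool frame: the origin (TCP) lies at the very end of the fingers, on their centre line; the grasp point (between the pads) lies behind it (r.grip_depth is the z of the grasp point in the tool frame, in m); z points along the fingers, y is the direction in which the jaws open and shut (so a half turn about z gives the same grasp; the last joint's range is limited). The gripper opens to 88 mm and grips with 3 to 60 N. Pads are 18 mm wide; open, the fingers measure 123 mm over their backs; the gripper's body (75 mm by 187 mm) begins 45 mm behind the grasp point.
Start: joints at [1.153, 0.689, -0.195, 1.565, 0.157, 0.902, -0.215], TCP at [0.273, -0.562, 0.239] pointing down, gripper open.
Joint ranges: [-3.01, 3.01], [-0.46, 2.08], [-1.47, 1.51], [0.13, 2.56], [-1, 4.14], [0.04, 2.09], [-2.66, 2.66]. Speed limits (rad/s): [2.57, 2.57, 3.14, 3.14, 3.14, 3.14, 3.14].

### API

Orientations are given as a unit quaternion [x, y, z, w].
In Python, from plant import sensors, cams, r gives the robot as it stands. The module is installed in compiled form; this text tells all that it offers.
- The arm moves only by the tool drive_tool, never from a script. Its argument "series" is a list that holds one entry, the list of rows, each a list of 5 numbers: the shift along the world's x, y, z in mm, then the turn about the world's z in rad, then the finger opening in mm, from 0 to 88.1. A call has 1 to 10 rows; each row shifts and turns the commanded pose from where the row before left it; what a row does not reach is not made up. A row lasts 1/10 s, in which the tool goes at most 50 mm and 8.59 degrees, less where a joint would pass 70% of its speed; a pose out of reach is approached as far as the arm can. A call with a gripper value outside its range is refused whole. The fingers move at their own pace and stop on an object; "force" is the grip in N (left out, the last holds). Time passes only in rows, so rows that do not move let the fingers close. It gives the time, the measured TCP pose, the force and the opening at its end, in the units of the state.
- sensors.get_state(): the state, without advancing time (a new reading comes with each control period).
- cams.snapshot(name): name is "scene" or "side" or "wrist"; returns the picture (384x512x3 uint8, blue, green, red); there is no depth.
- cams.camera_model(name): a dict with "fx", "fy", "cx", "cy" (pixels), "camera_from_world" (4x4, takes a point from world to camera coordinates). Camera axes: x right, y down, z forward; pixel columns grow to the right and rows downward; lengths in m; the calibration is good to about 2 mm. The wrist camera is an equidistant fisheye: a pixel r from the principal point sees the ray r / f radians off the axis. A picture is of the moment at which its call begins: read the wrist's pose just before it. camera_model takes no time and is no camera call; for the wrist camera it gives the pose at the moment of the call.
- r.finish_job(): hands the job in, once; it reports no verdict.
Trained networks look in the newest picture that a camera, given by its name, has taken for a name from the list of things; names that differ only in an ending like _2 or _b are one class to them, and where a whole thing is asked for, a point or a joint stands for the part that bears it (a point fixed in the world has none). Each returns a list of dicts, best first, with "confidence" (0 to 1); they miss things now and then, are a little off and sometimes report something else, mostly with a low value. They report only what shows in the picture. A call takes as long as a camera call. They do not tell look-alikes from the thing itself.
- cams.trace(camera, name): "mask" (384x512 bool, what is visible of it) and "at" ([column, row] in pixels, amid what is visible of it).
- cams.mark_of(camera, name): "at" ([column, row] in pixels: a listed point, or the origin of a listed thing).
The state is a dict: "clock": time; "q": joint angles; "qd": joint speeds; "joint_torque": joint torques, N m; "tool_pos": TCP position; "eef_rot": TCP orientation; "contact_force": force on the tool from outside, world axes, zero at the start; "moment": the same for the moment, N m; "opening": opening from 0.0 (shut) to 1.0 (fully open).
Only numpy, scipy, OpenCV 4.12 (cv2) and the standard library are available. Lean on these libraries where they do the work, as an engineer would, in place of code of your own. Each camera call takes 0.05 s, during which the arm holds its last target.

## Working session

There is one attempt and no reset: what is moved stays moved. The work goes in short steps, Python scripts to look and compute and a tool call to move; the robot and the scene stay as the last step left them, time stands still between calls to the robot, and variables do not carry over. Pictures are saved under pics/ and viewed, and the job is handed in when it is done.

Besides the shell and the picture viewer there is one more tool, called after "Emit:" as name(argument=value, ...) on one line, values as JSON. drive_tool: Moves the arm, as the interface text tells. Its arguments: {"type":"object","properties":{"series":{"type":"array","items":{"type":"array","items":{"type":"array","items":{"type":"number"}}}},"force":{"type":"number"}},"required":["series"]}

```bash
mkdir -p pics; ls; cat > h.py <<'E'
import numpy as np, cv2
from plant import sensors, cams, r
def save(n,img): cv2.imwrite('pics/'+n+'.png',img)
E
python3 - <<'E'
from h import *
s=sensors.get_state()
print({k:np.round(v,3) for k,v in s.items()}, r.grip_depth)
for c in ['scene','side','wrist']:
    im=cams.snapshot(c); save(c+'0',im)
    m=cams.camera_model(c); print(c,m['fx'],m['fy'],m['cx'],m['cy'],np.round(np.linalg.inv(m['camera_from_world']),3).tolist())
E
```

```text
pics
{'clock': np.float64(0.0), 'q': array([ 1.153,  0.69 , -0.195,  1.566,  0.157,  0.902, -0.215]), 'qd': array([ 0.001, -0.001,  0.001, -0.001,  0.002, -0.   , -0.001]), 'joint_torque': array([ 1.0000e-03, -5.2755e+01, -1.2670e+00, -1.5342e+01, -5.3000e-02,
        7.0000e-03,  0.0000e+00]), 'tool_pos': array([ 0.273, -0.562,  0.238]), 'eef_rot': array([ 0.975,  0.224, -0.   , -0.001]), 'contact_force': array([-0.097, -0.148, -0.109]), 'moment': array([ 0.021, -0.004,  0.035]), 'opening': np.float64(1.001)} -0.0187
scene 352.8045159712438 352.8045159712438 255.6219266271322 192.78424097034647 [[0.688, 0.538, -0.486, 0.972], [0.725, -0.495, 0.478, -0.369], [0.016, -0.682, -0.732, 0.616], [0.0, 0.0, 0.0, 1.0]]
side 417.51042317167054 417.51042317167054 258.0458988057182 193.994990965447 [[-0.853, -0.38, 0.357, 0.167], [-0.521, 0.599, -0.608, 0.742], [0.017, -0.705, -0.709, 0.903], [0.0, 0.0, 0.0, 1.0]]
wrist 297.3186396354542 297.3186396354542 255.95594265599442 189.55247275992446 [[0.437, -0.864, -0.252, 0.337], [-0.9, -0.42, -0.119, -0.531], [-0.003, 0.279, -0.96, 0.384], [0.0, 0.0, 0.0, 1.0]]
```

View pics/scene0.png

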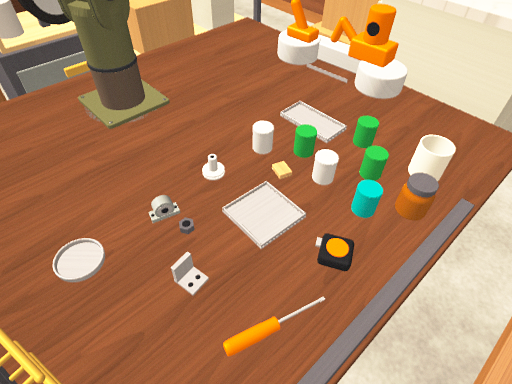

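View pics/side0.png

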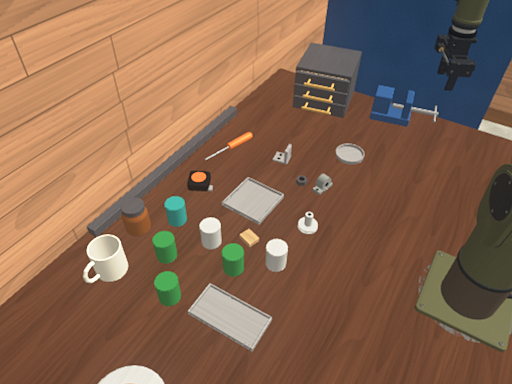

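View pics/wrist0.png

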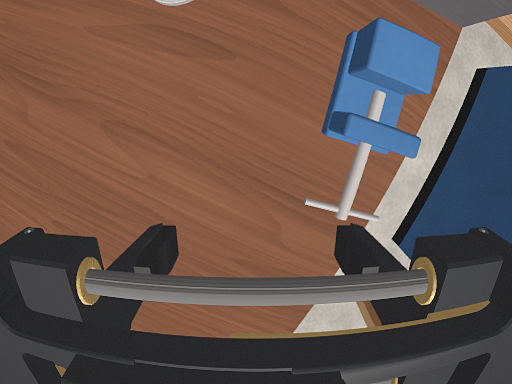

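Scene picture: plain tins at (263,137) and (325,167). Look-alikes are the green tins (305,141), (366,131), (374,163), the turquoise one (367,198), the mug (432,158) and the jar (415,196). Pulley (213,168), bearing block (163,208), bracket (188,273), square tray (264,213), long tray (313,121), dish (79,259), nut (187,226), offcut (282,170).

```bash
cat >> h.py <<'E'
def proj(c,P,m=None):
    m=m or cams.camera_model(c); T=m['camera_from_world']
    p=np.asarray(P)@T[:3,:3].T+T[:3,3]
    if c=='wrist':
        rr=np.hypot(p[:,0],p[:,1])+1e-12; th=np.arctan2(rr,p[:,2])
        return np.c_[m['cx']+m['fx']*th*p[:,0]/rr, m['cy']+m['fy']*th*p[:,1]/rr]
    return np.c_[m['cx']+m['fx']*p[:,0]/p[:,2], m['cy']+m['fy']*p[:,1]/p[:,2]]
def onplane(c,uv,z,m=None):
    m=m or cams.camera_model(c); u=(uv[0]-m['cx'])/m['fx']; v=(uv[1]-m['cy'])/m['fy']
    if c=='wrist':
        th=np.hypot(u,v); d=np.array([np.sin(th)*u/(th+1e-12),np.sin(th)*v/(th+1e-12),np.cos(th)])
    else: d=np.array([u,v,1.])
    T=np.linalg.inv(m['camera_from_world']); d=T[:3,:3]@d; o=T[:3,3]
    return (o+d*(z-o[2])/d[2])[:2]
E
python3 - <<'E'
from h import *
import pickle
D={}
for c in ['scene','side']:
    D[c]=(cams.snapshot(c),{})
    for n in ['pulley','bearing_block','bracket','tin_a','square_tray','long_tray','round_dish','nut','offcut']:
        t=cams.trace(c,n); mk=cams.mark_of(c,n); D[c][1][n]=(t,mk)
        print(c,n,[(np.round(a['at']).tolist(),round(a['confidence'],2),int(a['mask'].sum())) for a in t][:7])
        print('    mark',[(np.round(onplane(c,a['at'],0),3).tolist(),round(a['confidence'],2)) for a in mk][:7])
pickle.dump(D,open('D.pkl','wb'))
print(sensors.get_state()['clock'])
E
```

```text
scene pulley [([212.0, 171.0], 0.86, 386)]
    mark [([0.434, 0.001], 0.83), ([0.448, 0.161], 0.29)]
scene bearing_block [([165.0, 208.0], 0.61, 580)]
    mark [([0.474, -0.161], 0.73), ([0.556, 0.131], 0.62)]
scene bracket [([188.0, 278.0], 0.57, 832)]
    mark [([0.649, -0.219], 0.88)]
scene tin_a [([365.0, 197.0], 0.92, 911), ([324.0, 168.0], 0.82, 712), ([259.0, 138.0], 0.73, 603), ([374.0, 161.0], 0.68, 729), ([306.0, 139.0], 0.62, 586), ([366.0, 130.0], 0.62, 594)]
    mark [([0.608, 0.398], 0.96), ([0.449, 0.162], 0.94), ([0.759, 0.179], 0.78), ([0.707, 0.282], 0.72), ([0.544, 0.23], 0.64), ([0.637, 0.19], 0.6)]
scene square_tray [([264.0, 214.0], 0.71, 2989)]
    mark [([0.62, -0.005], 0.56)]
scene long_tray [([316.0, 117.0], 0.88, 1313), ([324.0, 168.0], 0.29, 741)]
    mark [([0.462, 0.356], 0.66)]
scene round_dish [([82.0, 258.0], 0.61, 1781)]
    mark [([0.459, -0.351], 0.8)]
scene nut []
    mark [([0.527, -0.145], 0.78)]
scene offcut [([185.0, 226.0], 0.75, 198), ([282.0, 170.0], 0.62, 219)]
    mark [([0.554, 0.133], 0.79)]
side pulley [([307.0, 226.0], 0.62, 345)]
   
[... 405 characters left out ...]
, ([0.707, 0.294], 0.95), ([0.454, 0.154], 0.92), ([0.758, 0.176], 0.84), ([0.535, 0.228], 0.71), ([0.613, 0.373], 0.57), ([0.478, 0.348], 0.17)]
side square_tray [([252.0, 200.0], 0.63, 1648), ([250.0, 237.0], 0.24, 217), ([228.0, 314.0], 0.17, 2854)]
    mark [([0.618, -0.001], 0.64), ([0.47, 0.351], 0.19)]
side long_tray [([229.0, 314.0], 0.77, 2882), ([283.0, 155.0], 0.67, 202)]
    mark [([0.471, 0.354], 0.62)]
side round_dish [([349.0, 153.0], 0.76, 482)]
    mark [([0.457, -0.344], 0.77)]
side nut [([300.0, 177.0], 0.44, 93)]
    mark [([0.642, -0.215], 0.5), ([0.476, 0.354], 0.48), ([0.456, 0.159], 0.19)]
side offcut [([252.0, 237.0], 0.62, 183)]
    mark [([0.543, 0.128], 0.6)]
2.05
```

```bash
cat >> h.py <<'E'
from scipy.optimize import minimize
def box(x0,x1,y0,y1,z0,z1): return np.array([[x,y,z] for x in(x0,x1) for y in(y0,y1) for z in(z0,z1)])/1e3
A=np.linspace(0,2*np.pi,40,endpoint=False)
def cyl(rad,z0,z1): return np.concatenate([np.c_[rad*np.cos(A),rad*np.sin(A),0*A+z] for z in(z0,z1)])/1e3
def cyly(rad,y0,y1,zc): return np.concatenate([np.c_[rad*np.cos(A),0*A+y,zc+rad*np.sin(A)] for y in(y0,y1)])/1e3
M=dict(pulley=[cyl(28,0,12),cyl(11,0,52)],bearing_block=[box(-32,32,-14,14,0,10),cyly(22,-13,13,26)],
 bracket=[box(-25,25,-22,22,0,6),box(-24,-14,-22,22,0,52)],tin=[cyl(27,0,58),cyl(27.5,58,70)],
 square_tray=[box(-67,67,-67,67,0,14)],long_tray=[box(-89,89,-45,45,0,14)],round_dish=[cyl(48,0,14)],
 nut=[cyl(17.3,0,16)],offcut=[box(-22.5,22.5,-17.5,17.5,0,15)])
def place(P,p,z=0):
    c,s=np.cos(p[2]),np.sin(p[2]); return np.c_[P[:,0]*c-P[:,1]*s+p[0],P[:,0]*s+P[:,1]*c+p[1],P[:,2]+z]
def render(c,name,p,m,K=4,z=0):
    im=np.zeros((384*K,512*K),np.uint8)
    for P in M[name]:
        h=cv2.convexHull(np.round((proj(c,place(P,p,z),m)+.5)*K*16).astype(np.int32))
        cv2.fillConvexPoly(im,h,255,shift=4)
    return cv2.resize(im,(512,384),interpolation=cv2.INTER_AREA)/255.
def fit(name,p0,masks,models,yaws,z=0):
    def cost(p,K=4):
        return sum(np.abs(render(c,name,p,models[c],K,z)-masks[c]).sum()/masks[c].sum() for c in masks)
    best=None
    for y in yaws:
        q=minimize(cost,[p0[0],p0[1],y],method='Nelder-Mead',options=dict(initial_simplex=np.array([p0[0],p0[1],y])+np.array([[0,0,0],[.012,0,0],[0,.012,0],[0,0,.3]]),xatol=1e-4,fatol=1e-4,maxiter=150))
        if best is None or q.fun<best.fun: best=q
    return best
def seg(im,smax=75,vmin=60):
    h=cv2.cvtColor(im,cv2.COLOR_BGR2HSV); return ((h[...,1]<smax)&(h[...,2]>vmin))
E
cat > f.py <<'E'
from h import *
import pickle
D=pickle.load(open('D.pkl','rb'))
mod={c:cams.camera_model(c) for c in D}
G=dict(pulley=(.434,.008),bearing_block=(.466,-.162),bracket=(.645,-.217),tin1=(.451,.158),tin2=(.641,.185),square_tray=(.619,-.003),long_tray=(.468,.354),round_dish=(.458,-.347))
R={}
vis={c:D[c][0].copy() for c in D}
for n,g in G.items():
    k=n[:3] if n.startswith('tin') else n
    masks={}
    for c in D:
        reg=np.zeros((384,512),bool)
        for yy in np.linspace(0,np.pi,7): reg|=render(c,k,[*g,yy],mod[c],1)>0.01
        reg=cv2.dilate(reg.astype(np.uint8),np.ones((9,9)))>0
        s=seg(D[c][0])&reg
        nl,lab,st,_=cv2.connectedComponentsWithStats(s.astype(np.uint8))
        b=1+np.argmax(st[1:,4]); s=(lab==b).astype(np.uint8)
        cs,_=cv2.findContours(s,cv2.RETR_EXTERNAL,cv2.CHAIN_APPROX_NONE); cv2.drawContours(s,cs,-1,1,-1)
        masks[c]=s.astype(float)
    yaws=[0] if k in('pulley','tin','round_dish') else np.arange(8)*np.pi/4 if k=='bracket' else np.arange(4)*np.pi/4
    q=fit(k,g,masks,mod,yaws)
    R[n]=q.x; print(n,np.round(q.x,4).tolist(),round(q.fun,3))
    for c in D:
        q1=fit(k,q.x[:2],{c:masks[c]},mod,[q.x[2]]); print('   ',c,np.round(q1.x,4).tolist(),round(q1.fun,3))
        r_=(render(c,k,q.x,mod[c],2)>.5).astype(np.uint8); cs,_=cv2.findContours(r_,0,2); cv2.drawContours(vis[c],cs,-1,(0,0,255),1)
pickle.dump(R,open('R.pkl','wb'))
save('fit_scene',cv2.resize(vis['scene'][90:310,40:370],None,fx=2.4,fy=2.4,interpolation=cv2.INTER_CUBIC))
save('fit_side',cv2.resize(vis['side'][130:360,160:380],None,fx=2.6,fy=2.6,interpolation=cv2.INTER_CUBIC))
E
python3 f.py
```

```text
pulley [0.4375, 0.0036, 0.1578] 0.113
    scene [0.4376, 0.0039, 0.196] 0.046
    side [0.4376, 0.0028, 0.1849] 0.059
bearing_block [0.4688, -0.1626, 1.309] 0.146
    scene [0.4688, -0.1622, 1.2967] 0.064
    side [0.4687, -0.164, 1.3116] 0.063
bracket [0.6448, -0.2174, 6.4482] 0.15
    scene [0.6443, -0.2169, 6.459] 0.053
    side [0.6449, -0.219, 6.4568] 0.079
tin1 [0.4511, 0.1607, 0.1524] 0.111
    scene [0.4512, 0.1615, 0.2641] 0.064
    side [0.4509, 0.1606, -0.0785] 0.035
tin2 [0.6358, 0.1913, 0.0345] 0.093
    scene [0.6353, 0.1923, 0.123] 0.05
    side [0.6359, 0.1911, 0.4872] 0.039
square_tray [0.6209, 0.0005, -0.0515] 0.051
    scene [0.6213, 0.0008, -0.0534] 0.024
    side [0.6211, 0.0004, -0.0543] 0.026
long_tray [0.4673, 0.3514, 3.1526] 0.152
    scene [0.4673, 0.3514, 3.1526] 0.133
    side [0.467, 0.3511, 3.1521] 0.018
round_dish [0.46, -0.3553, 0.1677] 0.131
    scene [0.4585, -0.354, 0.1575] 0.054
    side [0.4603, -0.3575, 0.2498] 0.047
```

View pics/fit_scene.png

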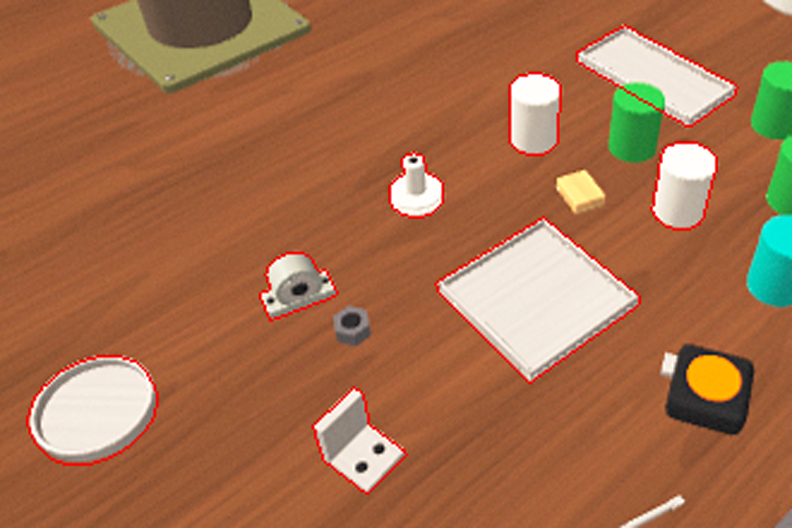

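View pics/fit_side.png

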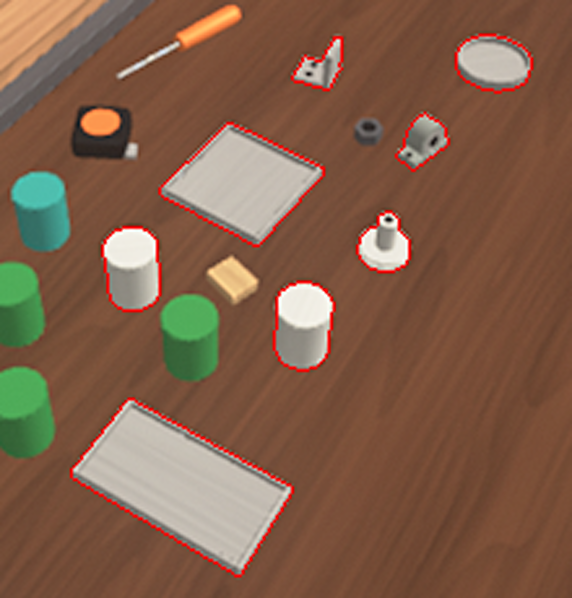

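Overlays fit all eight items well. The chosen tins are the two plain ones, and both views agree to about 2 mm. I'll fit the nut and offcut too, then start moving.

```bash
python3 - <<'E'
from h import *
import pickle
D=pickle.load(open('D.pkl','rb'))
mod={c:cams.camera_model(c) for c in D}
for n,g in dict(nut=(.527,-.145),offcut=(.55,.13)).items():
    masks={}
    for c in D:
        reg=np.zeros((384,512),np.uint8)
        for yy in (0,.8,1.6): reg|=(render(c,n,[*g,yy],mod[c],1)>0.01).astype(np.uint8)
        reg=cv2.dilate(reg,np.ones((9,9)))>0
        h=cv2.cvtColor(D[c][0],cv2.COLOR_BGR2HSV)
        s=(h[...,1]<110) if n=='nut' else (h[...,0]>14)&(h[...,2]>120)&(h[...,1]>75)
        s=(s&reg).astype(np.uint8); nl,lab,st,_=cv2.connectedComponentsWithStats(s); s=(lab==1+np.argmax(st[1:,4])).astype(np.uint8)
        cs,_=cv2.findContours(s,0,1); cv2.drawContours(s,cs,-1,1,-1); masks[c]=s.astype(float)
    q=fit(n,g,masks,mod,[0,.8]); print(n,np.round(q.x,4),q.fun,[m.sum() for m in masks.values()])
E
```

```text
nut [ 0.5359 -0.1501  0.8376] 0.3048418355004134 [np.float64(203.0), np.float64(109.0)]
offcut [ 0.5525  0.1303 -0.3618] 0.28334218396048017 [np.float64(235.0), np.float64(214.0)]
```

Emit:
drive_tool(series=[[[12, 40, -6, 0.107, 88], [12, 40, -6, 0.107, 88], [12, 40, -6, 0.107, 88], [12, 40, -6, 0.107, 88], [12, 40, -6, 0.107, 88], [12, 40, -6, 0.107, 88], [12, 40, -6, 0.107, 88], [12, 40, -6, 0.107, 88], [12, 40, -6, 0.107, 88], [12, 40, -6, 0.107, 88]]])

```text
clock: 3.05
tool_pos: [0.3936, -0.1609, 0.1788]
eef_rot: [0.723, 0.691, 0.0, 0.0]
contact_force: [0.5, -0.2, -0.1]
opening: 0.999
```

Emit:
drive_tool(series=[[[10, 35, -8, 0, 60], [10, 35, -8, 0, 60], [10, 35, -8, 0, 60], [10, 35, -8, 0, 60], [4, 24.5, -8, 0, 60], [0, 0, -20, 0, 60], [0, 0, 0, 0, 60]]])

```text
clock: 3.75
tool_pos: [0.4364, 0.0031, 0.1175]
eef_rot: [0.723, 0.69, -0.001, -0.001]
contact_force: [-0.4, 0.5, 0.2]
opening: 0.683
```

```bash
python3 - <<'E'
from h import *
import pickle
R=pickle.load(open('R.pkl','rb'))
m=cams.camera_model('wrist'); im=cams.snapshot('wrist')
for n in ['pulley','bearing_block','tin1','square_tray']:
    r_=(render('wrist',n[:3] if n[:3]=='tin' else n,R[n],m,2)>.5).astype(np.uint8); cs,_=cv2.findContours(r_,0,2); cv2.drawContours(im,cs,-1,(0,0,255),1)
save('w1',im)
E
```

```text
(no output)
```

View pics/w1.png

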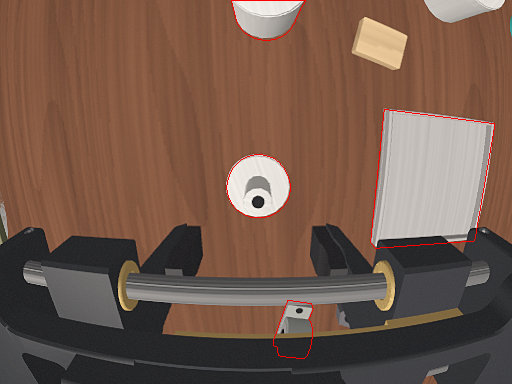

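The wrist view shows the pulley at (258,186), with the outlines matching, so the poses hold. Descending.

Emit:
drive_tool(series=[[[1, 0.5, -30, 0, 60], [0, 0, -30, 0, 60], [0, 0, -25, 0, 60], [0, 0, -16, 0, 60], [0, 0, 0, 0, 60], [0, 0, 0, 0, 10], [0, 0, 0, 0, 10], [0, 0, 0, 0, 10], [0, 0, 0, 0, 10]]], force=25)

```text
clock: 4.7
tool_pos: [0.4416, 0.0012, 0.0383]
eef_rot: [0.724, 0.689, -0.002, 0.001]
contact_force: [0.0, -0.2, 0.2]
opening: 0.339
```

```bash
python3 - <<'E'
from h import *
s=sensors.get_state(); print(np.round(s['q'],3),np.round(s['qd'],3),s['tool_pos'],s['contact_force'],s['opening'])
E
```

```text
[-0.08   0.871 -0.048  2.245  0.98   0.05  -1.14 ] [-0.003  0.007 -0.002  0.003  0.007  0.004 -0.01 ] [0.4416137  0.00118099 0.03826854] [ 0.02920349 -0.17605008  0.23230271] 0.33908761042746705
```

Emit:
drive_tool(series=[[[0, 0, 0, 0, 60], [0, 0, 0, 0, 60], [-2, 1, -4, 0, 60], [0, 0, -4, 0, 60], [0, 0, 0, 0, 60]]])

```text
clock: 5.2
tool_pos: [0.4399, 0.0023, 0.0302]
eef_rot: [0.724, 0.69, -0.003, 0.0]
contact_force: [-0.1, -1.1, 1.0]
opening: 0.683
```

```bash
cat > st.py <<'E'
from h import *
s=sensors.get_state(); q=s['eef_rot']
a=np.arctan2(q[1]**2-q[0]**2,2*q[0]*q[1])
print('q',np.round(s['q'],3),'pos',np.round(s['tool_pos']*1e3,1),'jaw',round(a,3),'tilt',np.round(q[2:],4),'F',np.round(s['contact_force'],1),'open',round(s['opening']*88.1,1),'t',round(s['clock'],2))
E
python3 st.py
```

```text
q [-0.08   0.889 -0.053  2.248  1.364  0.046 -1.525] pos [439.9   2.3  30.2] jaw -0.047 tilt [-0.0029  0.0002] F [-0.1 -1.1  1. ] open 60.1 t 5.2
```

Emit:
drive_tool(series=[[[-1, 0.5, -4, 0, 60], [-1, 0.5, -4, 0, 60], [0, 0, -4, 0, 60], [0, 0, 0, 0, 60]]])

```text
clock: 5.6
tool_pos: [0.4379, 0.0029, 0.0191]
eef_rot: [0.725, 0.689, -0.003, -0.0]
contact_force: [-0.2, -0.2, -0.7]
opening: 0.679
```

```bash
python3 st.py
```

```text
q [-0.003  0.916 -0.181  2.249  1.641  0.147 -1.806] pos [437.9   2.9  19.1] jaw -0.05 tilt [-0.0031 -0.    ] F [-0.2 -0.2 -0.7] open 59.8 t 5.6
```

Emit:
drive_tool(series=[[[0, 0, -3, 0, 60], [0, 0, 0, 0, 10], [0, 0, 0, 0, 10], [0, 0, 0, 0, 10], [0, 0, 0, 0, 10], [0, 0, 0, 0, 10], [0, 0, 0, 0, 10]]])

```text
clock: 6.3
tool_pos: [0.4382, 0.0031, 0.0163]
eef_rot: [0.724, 0.69, -0.003, 0.001]
contact_force: [-0.9, 0.4, 1.2]
opening: 0.236
```

```bash
python3 st.py
```

```text
q [ 0.009  0.923 -0.201  2.249  1.669  0.165 -1.833] pos [438.2   3.1  16.3] jaw -0.049 tilt [-0.0028  0.0006] F [-0.9  0.4  1.2] open 20.8 t 6.3
```

Emit:
drive_tool(series=[[[2, 0, 10, 0, 10], [5, 0, 20, 0, 10], [10, -2, 20, 0, 10], [20, -5, 10, 0, 10], [30, -7, 0, 0, 10], [30, -7, 0, 0, 10], [30, -6, 0, 0, 10], [24, -4, 0, 0, 10], [0, 0, 0, 0, 10], [0, 0, 0, 0, 10]]])

```text
clock: 7.3
tool_pos: [0.5875, -0.0293, 0.0649]
eef_rot: [0.725, 0.689, -0.003, 0.003]
contact_force: [-1.7, 0.1, -1.5]
opening: 0.241
```

```bash
python3 st.py
```

```text
q [ 0.297  0.952 -0.591  1.788  0.833  0.673 -0.835] pos [587.5 -29.3  64.9] jaw -0.05 tilt [-0.0028  0.0032] F [-1.7  0.1 -1.5] open 21.2 t 7.3
```

Emit:
drive_tool(series=[[[1, 0.7, -20, 0, 10], [1, 0.7, -15, 0, 10], [0, 0, -6, 0, 10], [0, 0, -3, 0, 10], [0, 0, 0, 0, 10], [0, 0, 0, 0, 10]]])

```text
clock: 7.9
tool_pos: [0.5906, -0.0276, 0.0219]
eef_rot: [0.724, 0.689, -0.002, 0.004]
contact_force: [0.4, 0.5, -0.6]
opening: 0.242
```

```bash
python3 st.py
```

```text
q [ 0.265  1.015 -0.538  1.788  0.895  0.604 -0.887] pos [590.6 -27.6  21.9] jaw -0.049 tilt [-0.002   0.0039] F [ 0.4  0.5 -0.6] open 21.3 t 7.9
```

Small touch-down, release, rise.

Emit:
drive_tool(series=[[[0, 0, -1.5, 0, 10], [0, 0, 0, 0, 10], [0, 0, 0, 0, 34], [0, 0, 0, 0, 34], [0, 0, 0, 0, 34], [0, 0, 20, 0, 34], [0, 0, 35, 0, 44], [0, 0, 30, 0, 44], [0, 0, 0, 0, 44]]])

```text
clock: 8.8
tool_pos: [0.5929, -0.0269, 0.1087]
eef_rot: [0.724, 0.689, 0.001, 0.006]
contact_force: [0.2, 1.0, 0.5]
opening: 0.496
```

```bash
python3 - <<'E'
from h import *
im=cams.snapshot('scene'); save('s2',cv2.resize(im[130:330,120:340],None,fx=3,fy=3,interpolation=cv2.INTER_CUBIC))
E
python3 st.py
```

```text
q [ 0.32   0.896 -0.641  1.765  0.774  0.746 -0.786] pos [591.7 -27.5 106.7] jaw -0.05 tilt [-0.0007  0.0049] F [-0.3 -0.4 -0.1] open 44.2 t 8.85
```

View pics/s2.png

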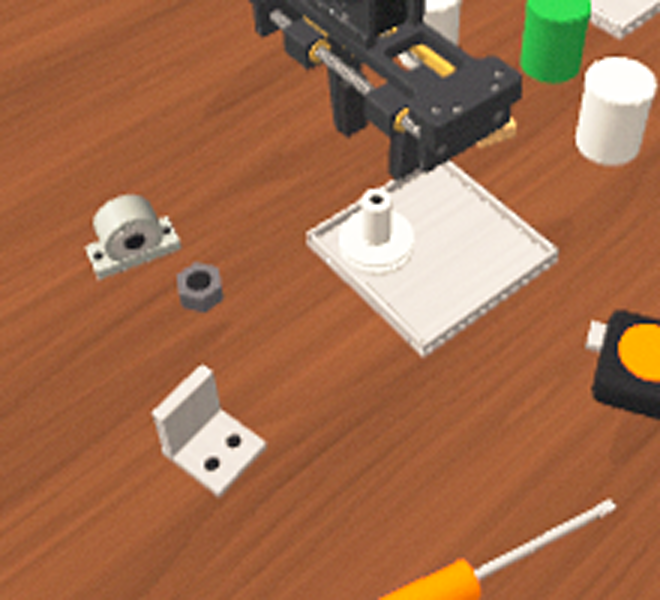

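Pulley sits flat inside the tray (crop 376,240). Next, the bearing block.

Emit:
drive_tool(series=[[[-15, -17, 0, -0.03, 42], [-25, -28, 0, -0.05, 42], [-30, -33, 0, -0.05, 42], [-30, -33, 0, -0.05, 42], [-23, -24, 0, -0.032, 42], [0, 0, -20, 0, 42], [0, 0, 0, 0, 42]]])

```text
clock: 9.55
tool_pos: [0.4648, -0.1636, 0.0828]
eef_rot: [0.794, 0.608, -0.005, 0.002]
contact_force: [-0.2, 0.4, 1.3]
opening: 0.476
```

```bash
python3 st.py; python3 - <<'E'
from h import *
import pickle
R=pickle.load(open('R.pkl','rb'))
m=cams.camera_model('wrist'); im=cams.snapshot('wrist')
for n in ['bearing_block','bracket']:
    r_=(render('wrist',n,R[n],m,2)>.5).astype(np.uint8); cs,_=cv2.findContours(r_,0,2); cv2.drawContours(im,cs,-1,(0,0,255),1)
save('w3',im)
E
```

```text
q [ 0.536  0.831 -0.49   2.07   0.9    0.472 -0.917] pos [ 464.8 -163.6   82.8] jaw -0.263 tilt [-0.0046  0.0017] F [-0.2  0.4  1.3] open 42.0 t 9.55
```

View pics/w3.png

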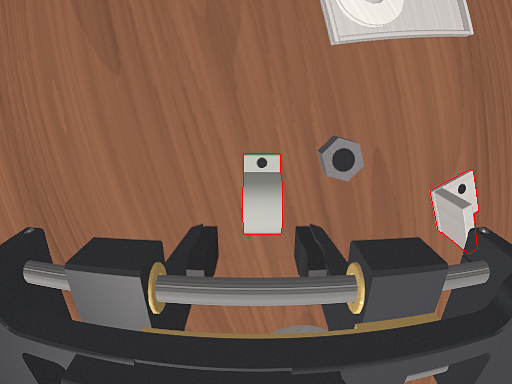

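Block at (262,195) matches its outline, and the nut at (341,160) is clear of the fingers' path.

Emit:
drive_tool(series=[[[4, 1, -15, 0, 42], [0, 0, -20, 0, 42], [0, 0, -20, 0, 42], [0, 0, -12, 0, 42], [0, 0, 0, 0, 42], [0, 0, 0, 0, 42]]], force=30)

```text
clock: 10.2
tool_pos: [0.472, -0.1608, 0.0181]
eef_rot: [0.793, 0.609, -0.002, 0.003]
contact_force: [-0.3, 0.2, 0.1]
opening: 0.475
```

```bash
python3 st.py
```

```text
q [ 0.43   0.938 -0.328  2.074  1.067  0.31  -1.074] pos [ 472.  -160.8   18.1] jaw -0.26 tilt [-0.0023  0.0034] F [-0.3  0.2  0.1] open 41.8 t 10.2
```

Emit:
drive_tool(series=[[[-2.5, -1.5, -3, 0, 42], [0, 0, 0, 0, 42], [0, 0, 0, 0, 15], [0, 0, 0, 0, 15], [0, 0, 0, 0, 15], [0, 0, 0, 0, 15], [0, 0, 0, 0, 15]]])

```text
clock: 10.9
tool_pos: [0.4691, -0.1633, 0.0152]
eef_rot: [0.793, 0.609, -0.002, 0.004]
contact_force: [-0.1, 0.4, 4.1]
opening: 0.295
```

```bash
python3 st.py
```

```text
q [ 0.426  0.941 -0.311  2.08   1.083  0.293 -1.087] pos [ 469.1 -163.3   15.2] jaw -0.262 tilt [-0.0024  0.0037] F [-0.1  0.4  4.1] open 26.0 t 10.9
```

Emit:
drive_tool(series=[[[0, 0, 10, 0, 15], [0, 0, 30, 0, 15], [5, 5, 30, 0, 15], [25, 25, 10, 0.03, 15], [35, 34, 0, 0.05, 15], [35, 34, 0, 0.05, 15], [35, 34, 0, 0.05, 15], [30, 29, 0, 0.03, 15], [20, 19, 0, 0, 15], [0, 0, 0, 0, 15]]])

```text
clock: 11.9
tool_pos: [0.6558, 0.0223, 0.0946]
eef_rot: [0.724, 0.69, 0.0, 0.003]
contact_force: [-1.6, 0.4, -0.0]
opening: 0.289
```

```bash
python3 st.py
```

```text
q [ 0.227  0.982 -0.656  1.561  0.742  0.858 -0.762] pos [655.8  22.3  94.6] jaw -0.047 tilt [0.0003 0.0026] F [-1.6  0.4 -0. ] open 25.5 t 11.9
```

Emit:
drive_tool(series=[[[-1, -3, -20, -0.005, 15], [-1, -2, -25, 0, 15], [0, 0, -18, 0, 15], [0, 0, -8, 0, 15], [0, 0, -2, 0, 15], [0, 0, 0, 0, 15]]])

```text
clock: 12.5
tool_pos: [0.6521, 0.012, 0.0222]
eef_rot: [0.727, 0.687, -0.002, 0.004]
contact_force: [0.1, 0.4, -1.5]
opening: 0.293
```

```bash
python3 st.py
```

```text
q [ 0.21   1.073 -0.59   1.588  0.821  0.744 -0.823] pos [652.1  12.   22.2] jaw -0.056 tilt [-0.0019  0.0036] F [ 0.1  0.4 -1.5] open 25.8 t 12.5
```

Emit:
drive_tool(series=[[[0, 0, -2, 0, 15], [0, 0, -1, 0, 15], [0, 0, 0, 0, 15], [0, 0, 0, 0, 36], [0, 0, 0, 0, 36], [0, 0, 0, 0, 36], [0, 0, 20, 0, 36], [0, 0, 35, 0, 36], [0, -10, 30, 0, 36], [0, -30, 0, 0.05, 36]]])

```text
clock: 13.5
tool_pos: [0.6554, -0.0225, 0.1109]
eef_rot: [0.707, 0.707, 0.004, 0.005]
contact_force: [0.2, 1.2, 1.1]
opening: 0.409
```

```bash
python3 st.py
```

```text
q [ 0.31   0.962 -0.684  1.564  0.746  0.878 -0.652] pos [655.4 -22.5 110.9] jaw 0.0 tilt [0.0035 0.0054] F [0.2 1.2 1.1] open 36.0 t 13.5
```

Emit:
drive_tool(series=[[[-4, -35, 0, 0.04, 40], [-6, -40, 0, 0.04, 40], [-6, -40, 0, 0.04, 40], [-6, -40, 0, 0.025, 40], [-5, -30, -5, 0.02, 40], [-2, -13, -15, 0, 40], [0, 0, 0, 0, 40]]])

```text
clock: 14.2
tool_pos: [0.6209, -0.2287, 0.0822]
eef_rot: [0.65, 0.76, -0.003, 0.003]
contact_force: [-1.0, -0.8, -1.0]
opening: 0.453
```

```bash
python3 st.py; python3 - <<'E'
from h import *
import pickle
R=pickle.load(open('R.pkl','rb'))
m=cams.camera_model('wrist'); im=cams.snapshot('wrist')
for n in ['bracket']:
    r_=(render('wrist',n,R[n],m,2)>.5).astype(np.uint8); cs,_=cv2.findContours(r_,0,2); cv2.drawContours(im,cs,-1,(0,0,255),1)
s=cams.snapshot('scene')
save('w4',np.hstack([im[:,:400],cv2.resize(s[150:310,200:340],None,fx=2.4,fy=2.4)]))
E
```

```text
q [ 0.637  1.023 -0.718  1.544  0.818  0.894 -0.224] pos [ 620.9 -228.7   82.2] jaw 0.154 tilt [-0.0033  0.0029] F [-1.  -0.8 -1. ] open 39.9 t 14.2
```

View pics/w4.png

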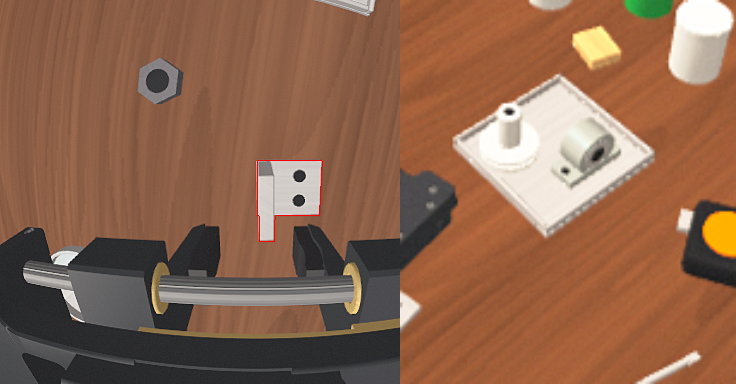

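The pulley and block stand in the square tray. The bracket matches its outline at (290,195). Descending to it.

Emit:
drive_tool(series=[[[5, 8, -5, 0.011, 40], [0, 0, -20, 0, 40], [0, 0, -20, 0, 40], [0, 0, -12, 0, 40], [0, 0, -2, 0, 40], [0, 0, 0, 0, 40]]])

```text
clock: 14.9
tool_pos: [0.6274, -0.2182, 0.024]
eef_rot: [0.645, 0.764, -0.002, 0.003]
contact_force: [0.4, 0.3, 0.1]
opening: 0.458
```

```bash
python3 st.py
```

```text
q [ 0.599  1.102 -0.674  1.548  0.883  0.816 -0.271] pos [ 627.4 -218.2   24. ] jaw 0.169 tilt [-0.0021  0.0033] F [0.4 0.3 0.1] open 40.4 t 14.9
```

Emit:
drive_tool(series=[[[-1, -2, -4, 0, 40], [0, 0, 0, 0, 40], [0, 0, 0, 0, 0], [0, 0, 0, 0, 0], [0, 0, 0, 0, 0], [0, 0, 0, 0, 0], [0, 0, 0, 0, 0], [0, 0, 0, 0, 0]]], force=35)

```text
clock: 15.7
tool_pos: [0.6268, -0.2203, 0.0211]
eef_rot: [0.645, 0.764, -0.002, 0.004]
contact_force: [-2.1, -0.2, 2.2]
opening: 0.107
```

```bash
python3 st.py
```

```text
q [ 0.601  1.105 -0.672  1.549  0.888  0.81  -0.271] pos [ 626.8 -220.3   21.1] jaw 0.169 tilt [-0.0019  0.0039] F [-2.1 -0.2  2.2] open 9.4 t 15.7
```

Emit:
drive_tool(series=[[[0, 0, 10, 0, 0], [0, 0, 30, 0, 0], [-5, 10, 40, 0, 0], [-10, 25, 30, -0.01, 0], [-15, 38, 10, -0.02, 0], [-15, 38, 0, -0.02, 0], [-15, 38, 0, -0.02, 0], [-15, 38, 0, -0.02, 0], [-15, 38, 0, -0.02, 0], [-15, 38, 0, -0.02, 0]]])

```text
clock: 16.7
tool_pos: [0.5212, 0.0442, 0.1415]
eef_rot: [0.693, 0.721, -0.002, 0.004]
contact_force: [1.2, 0.2, -1.1]
opening: 0.112
```

Emit:
drive_tool(series=[[[-15, 38, 0, -0.01, 0], [-15, 38, 0, -0.01, 0], [-15, 38, 0, -0.01, 0], [-15, 38, 0, 0, 0], [-15, 38, 0, 0, 0], [-15, 38, 0, 0, 0], [-15, 38, 0, 0, 0], [-10, 28, 0, 0, 0], [-6, 20, 0, 0, 0], [0, 0, 0, 0, 0]]])

```text
clock: 17.7
tool_pos: [0.3989, 0.3613, 0.1418]
eef_rot: [0.702, 0.712, -0.0, 0.002]
contact_force: [-0.5, -0.1, -2.4]
opening: 0.108
```

```bash
python3 st.py
```

```text
q [-0.451  0.787 -0.634  1.903  0.72   0.695 -1.509] pos [398.9 361.3 141.8] jaw 0.015 tilt [-0.0004  0.0019] F [-0.5 -0.1 -2.4] open 9.5 t 17.7
```

Emit:
drive_tool(series=[[[2, -5, -20, 0, 0], [2, -3, -30, 0, 0], [0, 0, -30, 0, 0], [0, 0, -20, 0, 0], [0, 0, -10, 0, 0], [0, 0, -3, 0, 0], [0, 0, 0, 0, 0], [0, 0, 0, 0, 0]]])

```text
clock: 18.5
tool_pos: [0.4054, 0.3491, 0.0289]
eef_rot: [0.704, 0.71, -0.001, 0.004]
contact_force: [0.1, -0.5, -1.1]
opening: 0.107
```

```bash
python3 st.py
```

```text
q [-0.54   0.95  -0.443  1.957  0.933  0.459 -1.681] pos [405.4 349.1  28.9] jaw 0.009 tilt [-0.0013  0.0037] F [ 0.1 -0.5 -1.1] open 9.4 t 18.5
```

Emit:
drive_tool(series=[[[-1, 1, -2, 0, 0], [0, 0, -2, 0, 0], [0, 0, 0, 0, 0], [0, 0, 0, 0, 0]]])

```text
clock: 18.9
tool_pos: [0.4041, 0.3505, 0.025]
eef_rot: [0.704, 0.711, -0.001, 0.004]
contact_force: [-0.9, -0.3, 6.8]
opening: 0.113
```

```bash
python3 st.py;  python3 - <<'E'
from h import *
s=cams.snapshot('side'); save('s5',cv2.resize(s[220:384,150:370],None,fx=3,fy=3,interpolation=2))
E
```

```text
q [-0.548  0.956 -0.435  1.958  0.941  0.45  -1.692] pos [404.1 350.5  25. ] jaw 0.01 tilt [-0.0012  0.0037] F [-0.9 -0.3  6.8] open 9.9 t 18.9
```

View pics/s5.png

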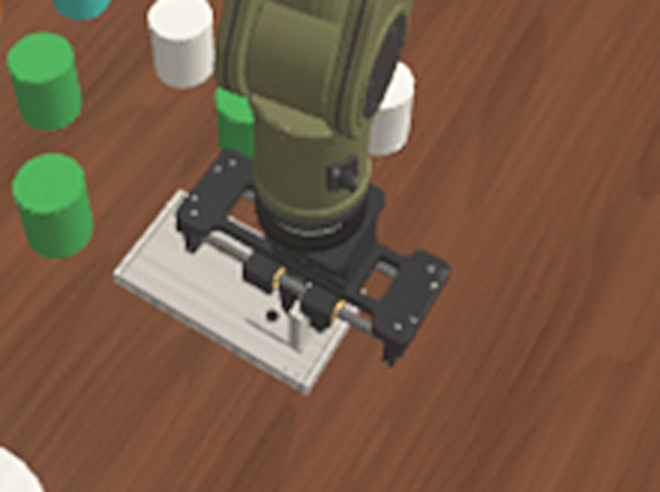

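Emit:
drive_tool(series=[[[0, 0, 0, 0, 26], [0, 0, 0, 0, 26], [0, 0, 0, 0, 26], [0, 0, 20, 0, 26], [0, 0, 35, 0, 50], [4, -10, 30, 0, 80], [10, -40, 10, 0, 80], [12, -45, 0, 0, 80], [11, -45, 0, 0, 80], [8, -35, 0, 0, 80]]])

```text
clock: 19.95
tool_pos: [0.4493, 0.1714, 0.1189]
eef_rot: [0.704, 0.71, -0.003, 0.004]
contact_force: [1.1, 0.3, -0.3]
opening: 0.818
```

Emit:
drive_tool(series=[[[2, -15, 0, 0, 80], [0, 0, 0, 0, 80]]])

```text
clock: 20.15
tool_pos: [0.451, 0.1575, 0.1187]
eef_rot: [0.705, 0.709, -0.003, 0.004]
contact_force: [0.3, 0.5, -0.0]
opening: 0.901
```

```bash
python3 st.py;  python3 - <<'E'
from h import *
import pickle
R=pickle.load(open('R.pkl','rb'))
m=cams.camera_model('wrist'); im=cams.snapshot('wrist')
for n in ['tin1','tin2']:
    r_=(render('wrist','tin',R[n],m,2)>.5).astype(np.uint8); cs,_=cv2.findContours(r_,0,2); cv2.drawContours(im,cs,-1,(0,0,255),1)
s=cams.snapshot('side')
save('w6',np.hstack([im[:,:400],cv2.resize(s[220:380,160:320],None,fx=2.4,fy=2.4)]))
E
```

```text
q [-0.084  0.767 -0.581  2.094  0.86   0.54  -1.304] pos [451.  157.5 118.7] jaw 0.006 tilt [-0.0029  0.0041] F [ 0.3  0.5 -0. ] open 79.4 t 20.15
```

View pics/w6.png

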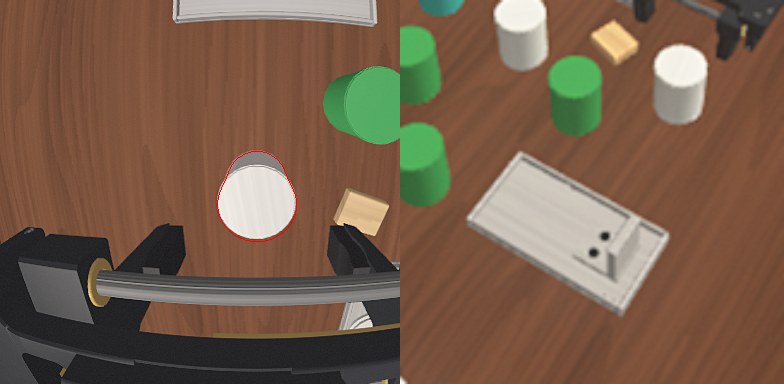

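Bracket stands flat in the long tray. The plain tin at (257,200) matches its outline and is centred. Descending.

Emit:
drive_tool(series=[[[0, 3, -20, 0, 76], [0, 0, -25, 0, 76], [0, 0, -22, 0, 76], [0, 0, -14, 0, 76], [0, 0, -4, 0, 76], [0, 0, 0, 0, 76]]])

```text
clock: 20.85
tool_pos: [0.4503, 0.165, 0.0336]
eef_rot: [0.703, 0.712, -0.002, 0.003]
contact_force: [-0.4, -0.4, -0.1]
opening: 0.862
```

```bash
python3 st.py
```

```text
q [-0.232  0.905 -0.36   2.125  1.114  0.322 -1.541] pos [450.3 165.   33.6] jaw 0.013 tilt [-0.0019  0.0031] F [-0.4 -0.4 -0.1] open 75.9 t 20.85
```

Emit:
drive_tool(series=[[[1, -4, -2, 0, 76], [0, 0, 0, 0, 76], [0, 0, 0, 0, 45], [0, 0, 0, 0, 45], [0, 0, 0, 0, 45], [0, 0, 0, 0, 45], [0, 0, 0, 0, 45]]], force=35)

```text
clock: 21.55
tool_pos: [0.4518, 0.1588, 0.0321]
eef_rot: [0.704, 0.71, -0.002, 0.004]
contact_force: [-0.1, -0.2, 3.4]
opening: 0.606
```

```bash
python3 st.py
```

```text
q [-0.225  0.907 -0.351  2.128  1.124  0.315 -1.543] pos [451.8 158.8  32.1] jaw 0.009 tilt [-0.0021  0.0037] F [-0.1 -0.2  3.4] open 53.4 t 21.55
```

Emit:
drive_tool(series=[[[0, 0, 5, 0, 45], [0, 0, 15, 0, 45], [0, 0, 20, 0, 45], [0, 0, 10, 0, 45], [0, 0, 0, 0, 45], [0, 0, 0, 0, 45], [0, 0, 0, 0, 45], [0, 0, 0, 0, 45]]])

```text
clock: 22.35
tool_pos: [0.4515, 0.1586, 0.0813]
eef_rot: [0.704, 0.711, -0.003, 0.004]
contact_force: [0.5, 0.4, -4.7]
opening: 0.603
```

```bash
python3 st.py
```

```text
q [-0.139  0.827 -0.494  2.112  0.962  0.45  -1.391] pos [451.5 158.6  81.3] jaw 0.01 tilt [-0.0028  0.0036] F [ 0.5  0.4 -4.7] open 53.1 t 22.35
```

−4.7 N at rest, so about 0.46 kg: this is the full tin. Take it high over the green tin to the long tray.

Emit:
drive_tool(series=[[[0, 0, 20, 0, 45], [0, 0, 30, 0, 45], [4, 15, 10, 0, 45], [10, 35, 0, 0, 45], [12, 40, 0, 0, 45], [12, 40, 0, 0, 45], [10, 35, 0, 0, 45], [7, 28, 0, 0, 45], [0, 0, 0, 0, 45], [0, 0, 0, 0, 45]]])

```text
clock: 23.35
tool_pos: [0.5059, 0.3517, 0.1408]
eef_rot: [0.703, 0.711, -0.003, 0.004]
contact_force: [0.0, -0.7, -4.7]
opening: 0.607
```

```bash
python3 st.py
```

```text
q [-0.332  0.877 -0.661  1.659  0.685  0.858 -1.277] pos [505.9 351.7 140.8] jaw 0.011 tilt [-0.0033  0.0038] F [ 0.  -0.7 -4.7] open 53.4 t 23.35
```

Emit:
drive_tool(series=[[[1, 0, -20, 0, 45], [0, 0, -30, 0, 45], [0, 0, -25, 0, 45], [0, 0, -17, 0, 45], [0, 0, -8, 0, 45], [0, 0, -2, 0, 45], [0, 0, 0, 0, 45], [0, 0, 0, 0, 45]]])

```text
clock: 24.15
tool_pos: [0.5084, 0.3524, 0.041]
eef_rot: [0.704, 0.71, -0.001, 0.004]
contact_force: [-0.2, 0.2, -4.5]
opening: 0.609
```

```bash
python3 st.py
```

```text
q [-0.38   1.009 -0.564  1.695  0.808  0.688 -1.376] pos [508.4 352.4  41. ] jaw 0.009 tilt [-0.0011  0.0037] F [-0.2  0.2 -4.5] open 53.6 t 24.15
```

Emit:
drive_tool(series=[[[0, 0, -3, 0, 45], [0, 0, -2, 0, 45], [0, 0, 0, 0, 45]]])

```text
clock: 24.45
tool_pos: [0.5084, 0.3521, 0.0362]
eef_rot: [0.704, 0.71, -0.001, 0.004]
contact_force: [-0.8, -1.5, 3.9]
opening: 0.604
```

```bash
python3 st.py
```

```text
q [-0.383  1.016 -0.558  1.696  0.814  0.681 -1.381] pos [508.4 352.1  36.2] jaw 0.009 tilt [-0.0014  0.0041] F [-0.8 -1.5  3.9] open 53.2 t 24.45
```

Emit:
drive_tool(series=[[[0, 0, 0, 0, 74], [0, 0, 0, 0, 74], [0, 0, 0, 0, 74], [0, 0, 15, 0, 74], [0, 0, 35, 0, 78], [5, -5, 35, 0, 78], [25, -30, 10, 0, 78], [30, -38, 0, 0, 78], [30, -38, 0, 0, 78], [25, -32, 0, 0, 78]]])

```text
clock: 25.45
tool_pos: [0.6248, 0.2059, 0.1312]
eef_rot: [0.704, 0.71, -0.002, 0.005]
contact_force: [0.1, 0.4, -0.9]
opening: 0.881
```

Emit:
drive_tool(series=[[[12.5, -17.5, 0, 0, 78], [0, 0, 0, 0, 78]]])

```text
clock: 25.65
tool_pos: [0.6381, 0.1862, 0.1303]
eef_rot: [0.706, 0.708, -0.002, 0.005]
contact_force: [-1.3, 1.0, -0.1]
opening: 0.886
```

```bash
python3 st.py;  python3 - <<'E'
from h import *
import pickle
R=pickle.load(open('R.pkl','rb'))
m=cams.camera_model('wrist'); im=cams.snapshot('wrist')
for n in ['tin2']:
    r_=(render('wrist','tin',R[n],m,2)>.5).astype(np.uint8); cs,_=cv2.findContours(r_,0,2); cv2.drawContours(im,cs,-1,(0,0,255),1)
s=cams.snapshot('side')
save('w7',np.hstack([im[:,:400],cv2.resize(s[220:380,160:320],None,fx=2.4,fy=2.4)]))
E
```

```text
q [-0.021  0.948 -0.68   1.511  0.701  0.938 -0.923] pos [638.1 186.2 130.3] jaw 0.002 tilt [-0.0024  0.0054] F [-1.3  1.  -0.1] open 78.1 t 25.65
```

View pics/w7.png

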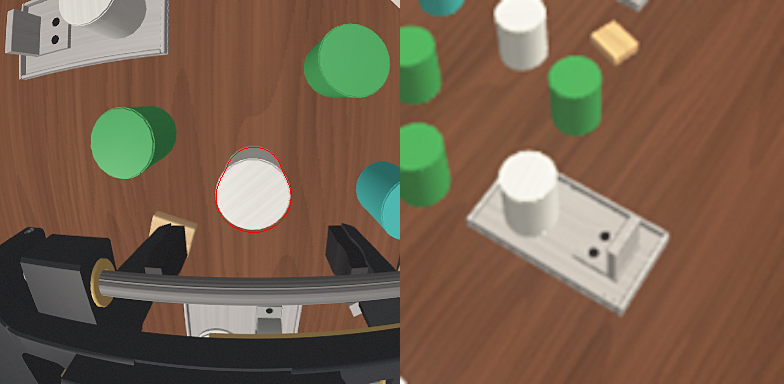

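The full tin is in the long tray with the bracket. The remaining plain tin, (253,190), matches its outline. Descending.

Emit:
drive_tool(series=[[[-1, 2, -25, 0, 74], [-1, 2, -30, 0, 74], [0, 0, -22, 0, 74], [0, 0, -14, 0, 74], [0, 0, -6, 0, 74], [0, 0, 0, 0, 74], [0, 0, 0, 0, 74]]])

```text
clock: 26.45
tool_pos: [0.6338, 0.1962, 0.034]
eef_rot: [0.704, 0.711, -0.001, 0.004]
contact_force: [-0.1, 0.1, 0.0]
opening: 0.842
```

```bash
python3 st.py
```

```text
q [-0.067  1.069 -0.608  1.549  0.799  0.787 -1.007] pos [633.8 196.2  34. ] jaw 0.01 tilt [-0.0012  0.0038] F [-0.1  0.1  0. ] open 74.2 t 26.45
```

Emit:
drive_tool(series=[[[2, -5, -2, 0, 74], [0, 0, 0, 0, 74], [0, 0, 0, 0, 45], [0, 0, 0, 0, 45], [0, 0, 0, 0, 45], [0, 0, 0, 0, 45], [0, 0, 0, 0, 45]]], force=25)

```text
clock: 27.15
tool_pos: [0.6354, 0.1904, 0.0311]
eef_rot: [0.704, 0.71, -0.002, 0.004]
contact_force: [-0.3, -0.8, 1.5]
opening: 0.603
```

```bash
python3 st.py
```

```text
q [-0.059  1.073 -0.606  1.548  0.802  0.785 -1.   ] pos [635.4 190.4  31.1] jaw 0.01 tilt [-0.002   0.0038] F [-0.3 -0.8  1.5] open 53.1 t 27.15
```

Emit:
drive_tool(series=[[[0, 0, 5, 0, 45], [0, 0, 20, 0, 45], [0, 0, 30, 0, 45], [0, 0, 30, 0, 45], [0, 0, 15, 0, 45], [0, 0, 0, 0, 45], [0, 0, 0, 0, 45], [0, 0, 0, 0, 45]]])

```text
clock: 27.95
tool_pos: [0.6345, 0.1895, 0.1294]
eef_rot: [0.704, 0.71, -0.004, 0.003]
contact_force: [0.1, 0.4, -0.8]
opening: 0.595
```

```bash
python3 st.py
```

```text
q [-0.024  0.948 -0.682  1.516  0.701  0.938 -0.922] pos [634.5 189.5 129.4] jaw 0.01 tilt [-0.0035  0.0034] F [ 0.1  0.4 -0.8] open 52.4 t 27.95
```

−0.8 N: this is the empty one. Off to the dish.

Emit:
drive_tool(series=[[[-6, -20, 0, 0, 45], [-12, -38, 0, 0, 45], [-13, -40, 0, 0, 45], [-13, -40, 0, 0, 45], [-13, -40, 0, 0, 45], [-13, -40, 0, 0, 45], [-13, -40, 0, 0, 45], [-13, -40, 0, 0, 45], [-13, -40, 0, 0, 45], [-13, -40, 0, 0, 45]]])

```text
clock: 28.95
tool_pos: [0.5119, -0.1892, 0.1297]
eef_rot: [0.704, 0.711, -0.003, 0.003]
contact_force: [1.2, 0.4, -0.9]
opening: 0.598
```

Emit:
drive_tool(series=[[[-13, -40, 0, 0, 45], [-13, -40, 0, 0, 45], [-13, -40, 0, 0, 45], [-11, -32, 0, 0, 45], [-5, -15, 0, 0, 45], [0, 0, 0, 0, 45], [0, 0, 0, 0, 45]]])

```text
clock: 29.65
tool_pos: [0.4583, -0.3535, 0.1301]
eef_rot: [0.704, 0.711, -0.002, 0.003]
contact_force: [0.8, 0.5, 0.3]
opening: 0.599
```

```bash
python3 st.py
```

```text
q [ 0.984  0.871 -0.734  1.791  0.803  0.801 -0.154] pos [ 458.3 -353.5  130.1] jaw 0.01 tilt [-0.0015  0.0028] F [0.8 0.5 0.3] open 52.8 t 29.65
```

Target TCP z ≈ 35.

Emit:
drive_tool(series=[[[1, -1, -20, 0, 45], [0, 0, -30, 0, 45], [0, 0, -22, 0, 45], [0, 0, -12, 0, 45], [0, 0, -6, 0, 45], [0, 0, -1, 0, 45], [0, 0, 0, 0, 45], [0, 0, 0, 0, 45]]])

```text
clock: 30.45
tool_pos: [0.4601, -0.3559, 0.0409]
eef_rot: [0.704, 0.71, -0.002, 0.005]
contact_force: [-0.5, -0.2, -1.0]
opening: 0.602
```

```bash
python3 st.py
```

```text
q [ 0.925  0.994 -0.622  1.82   0.951  0.651 -0.273] pos [ 460.1 -355.9   40.9] jaw 0.009 tilt [-0.0018  0.0045] F [-0.5 -0.2 -1. ] open 53.0 t 30.45
```

Emit:
drive_tool(series=[[[0, 0, -3, 0, 45], [0, 0, -2, 0, 45], [0, 0, -1, 0, 45], [0, 0, 0, 0, 45]]])

```text
clock: 30.85
tool_pos: [0.4595, -0.3561, 0.035]
eef_rot: [0.704, 0.71, -0.002, 0.004]
contact_force: [-1.3, -0.8, 8.6]
opening: 0.6
```

```bash
python3 st.py
```

```text
q [ 0.921  1.002 -0.613  1.821  0.961  0.642 -0.282] pos [ 459.5 -356.1   35. ] jaw 0.009 tilt [-0.0024  0.0043] F [-1.3 -0.8  8.6] open 52.9 t 30.85
```

On the floor of the dish. Release, rise and back off.

Emit:
drive_tool(series=[[[0, 0, 0, 0, 74], [0, 0, 0, 0, 74], [0, 0, 0, 0, 74], [0, 0, 15, 0, 74], [0, 0, 35, 0, 80], [0, 0, 40, 0, 80], [0, 0, 40, 0, 80], [-10, -30, 30, 0, 80], [-15, -40, 10, 0, 80], [-15, -40, 0, 0, 80]]])

```text
clock: 31.85
tool_pos: [0.4204, -0.4671, 0.2078]
eef_rot: [0.703, 0.711, -0.002, 0.006]
contact_force: [1.2, 0.7, 0.0]
opening: 0.909
```

Emit:
drive_tool(series=[[[-15, -35, 0, 0, 80], [-15, -35, 0, 0, 80], [0, 0, 0, 0, 80], [0, 0, 0, 0, 80], [0, 0, 0, 0, 80]]])

```text
clock: 32.35
tool_pos: [0.3905, -0.5341, 0.2046]
eef_rot: [0.703, 0.711, -0.001, 0.004]
contact_force: [-0.4, -0.5, 0.5]
opening: 0.908
```

```bash
python3 st.py;  python3 - <<'E'
from h import *
T=dict(pulley=(.590,-.028,0,4),bearing_block=(.652,.012,1.519,4),bracket=(.423,.351,.01,4),tin_f=(.508,.352,0,4),tin_e=(.460,-.356,0,4),nut=(.536,-.150,.84,0),offcut=(.5525,.13,-.36,0))
out={}
for c in('scene','side'):
    m=cams.camera_model(c); im=cams.snapshot(c)
    for n,p in T.items():
        k='tin' if n[:3]=='tin' else n
        r_=(render(c,k,p[:3],m,2,p[3]/1e3)>.5).astype(np.uint8); cs,_=cv2.findContours(r_,0,2); cv2.drawContours(im,cs,-1,(0,0,255),1)
    out[c]=im
save('f_scene',cv2.resize(out['scene'][90:310,20:360],None,fx=2.3,fy=2.3,interpolation=2))
save('f_side',cv2.resize(out['side'][130:360,160:390],None,fx=2.6,fy=2.6,interpolation=2))
E
```

```text
q [ 1.268  0.883 -0.819  1.47   0.696  1.086  0.318] pos [ 390.5 -534.1  204.6] jaw 0.012 tilt [-0.0013  0.0038] F [-0.4 -0.5  0.5] open 80.0 t 32.35
```

View pics/f_scene.png

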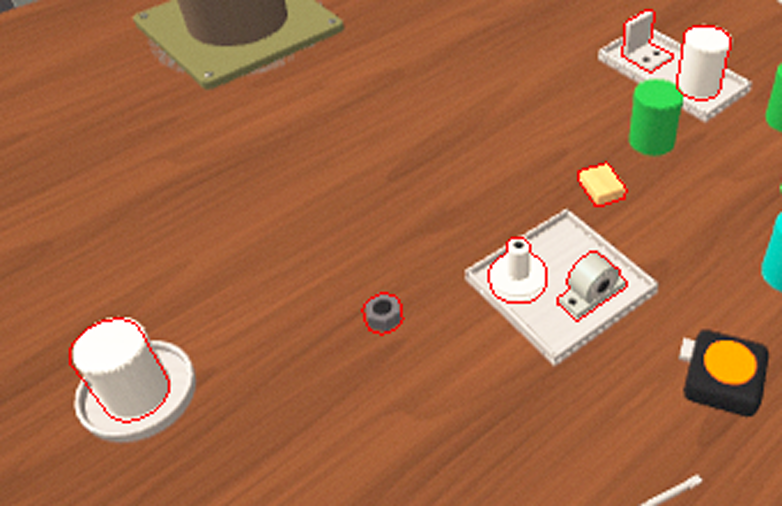

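View pics/f_side.png

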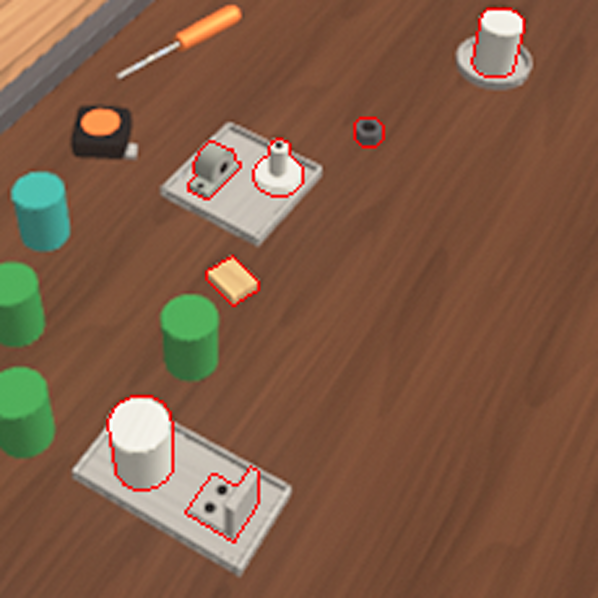

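Both views agree with the expected resting outlines (flat on the tray floors), and the nut and offcut haven't moved. Handing in.

```bash
python3 -c "
from h import *
print(r.finish_job())"
```

```text
the job is handed in; nothing more can be done
None
```

Both kits are made up and the job is handed in, with the arm stopped at about 32 s of the 131 s allowed.

- **Square tray:** I placed the pulley first, then the bearing block.
- **Long tray:** I placed the bracket first, then the full tin. That was the plain tin that started nearer the robot; it read −4.7 N when lifted, about 0.46 kg.
- **Round dish:** The other plain tin read −0.8 N when lifted, so it is the empty one. It now stands in the dish.

**Last checks:** The scene and side pictures, overlaid with outlines for each thing resting flat on its tray floor, matched to within a few pixels. In both pictures everything was upright and inside its rim. The nut and offcut matched their first fitted positions, the green and turquoise tins were left alone, and the gripper was clear of everything.

**Did not go as planned:** The first descent to the pulley stopped about 20 mm high because joint 6 was at its range limit. I finished it in small steps before gripping. The outline of the empty tin in the dish was a little off in the scene picture, well within the roughly 16 mm of clearance around it.

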